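# Put the solid rubber stoppers back in their divided tote

### The arm

A 6-joint arm with a two-finger parallel gripper is mounted at the origin on the work surface. World frame = base frame: x ahead of the robot, y to its left, z up, the work surface at z = 0. Lengths are in m, angles in degrees, forces in N, time in s.
With the tool pointing down it reaches from about 0.3 to 0.75 m from the base axis. Payload 8.5 kg.
Tool frame: the origin (TCP) lies midway between the tips of the shut fingers; the grasp point (between the pads) lies 19 mm behind it (env.pinch_z is the z of the grasp point in the tool frame, in m); z points along the fingers, y is the line along which they close (so a half turn about z gives the same grasp; the last joint's range is limited). The gripper opens to 85 mm and grips with 20 to 120 N. Pads are 22 mm wide; open, the fingers measure 114 mm over their backs; the gripper's body (76 mm by 85 mm) begins 54 mm behind the grasp point. The pads swing forward as they close: fully open they stand 13 mm farther back than shut.
Start: joints at [60.487, 21.807, 74.336, -0, 83.858, -12.336], TCP at [0.162, 0.525, 0.231] pointing down, gripper open.
Joint ranges: [-178.18, 178.18], [-50.72, 133.34], [12.68, 142.11], [-81.47, 261.47], [9.98, 163.14], [-165.26, 165.26]. Speed limits (degrees/s): [136.94, 136.94, 180, 180, 180, 180].

### API

Orientations are given as a 3x3 rotation matrix whose columns are the frame's x, y, z axes.
In Python, from rig import env gives the robot as it stands.
- The arm moves only by the tool arm_command, never from a script. Its argument "deltas" is a list of rows, each an object of numbers: "rx", "ry", "rz": the turn, a rotation vector about the tool's x, y, z in rad; "dx", "dy", "dz": the shift along the tool's x, y, z in m; "fingers": the finger opening in m, from 0 to 0.0854. In form: [{"rx": .., "ry": .., "rz": .., "dx": .., "dy": .., "dz": .., "fingers": ..}, ...]. A call has 1 to 12 rows; each row shifts and turns the commanded pose from where the row before left it, along the tool's axes as they then stand; what a row does not reach is not made up. A row lasts 1/10 s, in which the tool goes at most 50 mm and 8.59 degrees, less where a joint would pass 70% of its speed; a pose out of reach is approached as far as the arm can. A call is refused whole if a number of a shift passes 0.05 or a number of a turn 0.15, either way. A call with a gripper value outside its range is refused whole. The fingers move at their own pace and stop on an object; "squeeze" is the grip in N (left out, the last holds). Time passes only in rows, so rows that do not move let the fingers close. It gives the time, the measured TCP pose, the force, the opening and the grip force at its end, in the units of the state.
- env.observe(): the state, without advancing time (a new reading comes with each control period).
- env.get_image(name): name is "scene" or "top"; returns a dict with "color" (384x512x3 uint8, blue, green, red), "camera_matrix" (3x3 intrinsics, pixels), "k1" (the pictures are not rectified: a ray, as slopes to the right and down, at radius r is drawn at 1 + k1 r^2 times it, then the intrinsics apply), "eye" and "orientation" of the camera in the world. Camera axes: x right, y up, looking along -z (the intrinsics and any distortion apply to the point x, -y, -z); pixel columns grow to the right and rows downward; lengths in m; the calibration is good to about 2 mm. A picture is of the moment at which its call begins. There is no depth.
- env.close_job(): hands the job in; it is judged then, once.
Trained networks look in a picture, given as the dict that the camera call returned (one of the last four; its "shot" number tells which), for a name from the list of things; names that differ only in an ending like _2 or _b are one class to them, and where a whole thing is asked for, a point or a joint stands for the part that bears it (a point fixed in the world has none). Each returns a list of dicts, best first, with "p" (0 to 1); they miss things now and then, are a little off and sometimes report something else, mostly with a low value. They report only what shows in the picture. A call takes as long as a camera call. They do not tell look-alikes from the thing itself.
- env.look_for(query, picture): "box" ([left, top, right, bottom] in pixels, round what is visible of it).
- env.tip_of(query, picture): "location" ([column, row] in pixels: a listed point, or the origin of a listed thing).
The state is a dict: "time_s": time; "q": joint angles; "qvel": joint speeds; "joint_efforts": joint torques, N m; "position": TCP position; "tool_rot": TCP orientation; "ft_force": force on the tool from outside, world axes, zero at the start; "wrist_torque": the same for the moment, N m; "grip_width": finger opening in m; "gripper_force": force on a finger pad.
Only numpy, scipy, OpenCV 4.12 (cv2) and the standard library are available. Lean on these libraries where they do the work, as an engineer would, in place of code of your own. Each camera call takes 0.05 s, during which the arm holds its last target. There are 200 camera calls.

### The job

Tidy the bench: put the three solid red rubber stoppers into the blue divided tote, each standing upright on the floor of the round compartment that matches its size (smallest in the smallest, largest in the largest). Leave the cork stopper, the red stopper with a hole through it, the bottle and the flask standing where they are.

Things in the scene. Friction and masses are not known exactly. Their poses are not given: they have to be found in the camera images.
- stopper_small: Solid brick-red rubber stopper, no hole, the smallest of the three: a slightly tapered round plug standing on its narrow end, 38 mm high, 27 mm across the flat top, 22 mm across the foot. Loose. Origin: centre of the underside; z up its axis.
- stopper_medium: Solid brick-red rubber stopper, no hole, the middle-sized of the three: a slightly tapered round plug standing on its narrow end, 38 mm high, 38 mm across the flat top, 32 mm across the foot. Loose. Origin: centre of the underside; z up its axis.
- stopper_large: Solid brick-red rubber stopper, no hole, the largest of the three: a slightly tapered round plug standing on its narrow end, 38 mm high, 50 mm across the flat top, 43 mm across the foot. Loose. Origin: centre of the underside; z up its axis.
- well_small: The small compartment of the fixed blue tote (96 x 266 mm, rim 24 mm above the bench): white block 80 x 80 x 18 mm with a central round well 40 mm in diameter, 14 mm deep, its grey floor 4 mm above the origin. Three blocks stand in a row, 84 mm apart, in varying order. Origin: centre of the block's underside, 5 mm above the bench; z up, y along the row, x across it.
- well_medium: The medium compartment of the fixed blue tote (96 x 266 mm, rim 24 mm above the bench): white block 80 x 80 x 18 mm with a central round well 51 mm in diameter, 14 mm deep, its grey floor 4 mm above the origin. Three blocks stand in a row, 84 mm apart, in varying order. Origin: centre of the block's underside, 5 mm above the bench; z up, y along the row, x across it.
- well_large: The large compartment of the fixed blue tote (96 x 266 mm, rim 24 mm above the bench): white block 80 x 80 x 18 mm with a central round well 63 mm in diameter, 14 mm deep, its grey floor 4 mm above the origin. Three blocks stand in a row, 84 mm apart, in varying order. Origin: centre of the block's underside, 5 mm above the bench; z up, y along the row, x across it.
- cork: Look-alike to leave: light brown cork stopper of the same shape, 38 mm high, 34 mm across the top, 29 mm across the foot. Loose. Origin: centre of the underside.
- stopper_bored: Look-alike to leave: brick-red rubber stopper with an 18 mm hole bored down its middle (seen dark from above), 38 mm high, 44 mm across the top, 38 mm across the foot. Loose. Origin: centre of the underside.
- reagent_bottle: Bystander: amber glass bottle with a red cap, 56 mm in diameter, 115 mm high, standing loose to one side of the tote. Origin: centre of the underside.
- flask: Bystander: greenish glass conical flask, 70 mm across the foot, 32 mm at the lip, 110 mm high, standing loose to the other side of the tote. Origin: centre of the underside.
Not all that is in view belongs to the job. What is shaped like the stopper_medium but purple is not meant.

How it is judged (in metres and radians):
At the end, for the whole second after the job is handed in: Each solid red stopper is at rest and released, upright (within 0.1 rad) in the well of its own size: its underside within 12 mm of the well's centre and less than 4 mm above the well's floor. The cork, the bored stopper, the bottle and the flask are upright and within 20 mm of where they started (horizontal distance between stopper_small and well_small below 0.012 m and z of stopper_small in the frame of well_small below 0.008 m and angle between each of stopper_small, stopper_medium, stopper_large, cork, stopper_bored, reagent_bottle, flask's own z axis and vertical below 0.1 rad and linear speed of each of stopper_small, stopper_medium, stopper_large, cork, stopper_bored, reagent_bottle, flask below 0.02 m/s and angular speed of each of stopper_small, stopper_medium, stopper_large below 0.3 rad/s and horizontal distance between stopper_medium and well_medium below 0.012 m and z of stopper_medium in the frame of well_medium below 0.008 m and horizontal distance between stopper_large and well_large below 0.012 m and z of stopper_large in the frame of well_large below 0.008 m and distance of each of cork, stopper_bored, reagent_bottle, flask from where it was at the start of the episode below 0.02 m); the robot touches nothing.
It fails at once if the cork is shifted more than 20 mm, lifted or tipped (distance of cork from where it was at the start of the episode above 0.02 m or angle between cork's own z axis and vertical above 0.3 rad).
It fails at once if the stopper with the hole is shifted more than 20 mm, lifted or tipped (distance of stopper_bored from where it was at the start of the episode above 0.02 m or angle between stopper_bored's own z axis and vertical above 0.3 rad).
It fails at once if the reagent bottle is shifted more than 20 mm, lifted or tipped (distance of reagent_bottle from where it was at the start of the episode above 0.02 m or angle between reagent_bottle's own z axis and vertical above 0.3 rad).
It fails at once if the flask is shifted more than 20 mm, lifted or tipped (distance of flask from where it was at the start of the episode above 0.02 m or angle between flask's own z axis and vertical above 0.3 rad).
It also fails if it takes over 74 s, if anything falls off the work surface, if the arm or the gripper's body presses on something with over 40 N, if the wrist force passes 120 N, or if a joint passes its speed limit or range.

## Working session

There is one attempt and no reset: what is moved stays moved. The work goes in short steps, Python scripts to look and compute and a tool call to move; the robot and the scene stay as the last step left them, time stands still between calls to the robot, and variables do not carry over. Pictures are saved under pics/ and viewed, at most 14 in all, crops included, and the job is handed in when it is done.

Besides the shell and the picture viewer there is one more tool, called after ">>>" as a command line: name --argument value ..., lists and objects as JSON in quotes. arm_command: Moves the arm, as the interface text tells. Its arguments: {"type":"object","properties":{"deltas":{"type":"array"},"squeeze":{"type":"number"}},"required":["deltas"]}

```bash
ls; mkdir -p pics
python3 - <<'E'
from rig import env
import cv2
s=env.observe(); print(s['time_s'],s['position'],s['tool_rot'],s['grip_width'],env.pinch_z)
for n in ('top','scene'):
    im=env.get_image(n); cv2.imwrite(f'pics/{n}0.png',im['color'])
    print(n,im['camera_matrix'],im['k1'],im['eye'],im['orientation'])
    for q in ['stopper_small','stopper_medium','stopper_large','well_small','well_medium','well_large','cork','stopper_bored','reagent_bottle','flask']:
        print(q,[(d['box'],round(d['p'],2)) for d in env.look_for(q,im)][:4],[(d['location'],round(d['p'],2)) for d in env.tip_of(q,im)][:4])
E
```

```text
pics
0.0 [0.16227921 0.52519429 0.23069577] [[-9.55394177e-01  2.95332760e-01 -7.25668964e-04]
 [ 2.95333498e-01  9.55393303e-01 -1.32758933e-03]
 [ 3.01218648e-04 -1.48268547e-03 -9.99998855e-01]] 0.08551306104759503 -0.0187
top [[411.65684385   0.         261.2719249 ]
 [  0.         411.65684385 185.58735642]
 [  0.           0.           1.        ]] -0.006349273127284097 [0.3275884  0.00449753 1.39021004] [[-0.0091294   0.99149855 -0.12979703]
 [-0.99988008 -0.01067526 -0.01121902]
 [-0.01250925  0.12967905  0.99147711]]
stopper_small [] [([231.0, 201.6], 0.55)]
stopper_medium [([281.1, 227.5, 293.9, 239.3], 0.66)] [([273.0, 207.7], 0.5), ([286.6, 231.2], 0.48)]
stopper_large [([190.3, 198.5, 202.6, 218.4], 0.73)] [([198.0, 203.7], 0.62)]
well_small [([275.1, 139.8, 301.0, 166.5], 0.7)] [([288.1, 153.0], 0.97)]
well_medium [([226.8, 144.5, 249.6, 165.6], 0.73)] [([238.2, 155.3], 0.74)]
well_large [([252.2, 143.5, 274.5, 166.1], 0.55)] [([383.4, 152.2], 0.58)]
cork [([343.4, 199.9, 348.9, 210.1], 0.58)] [([346.2, 207.9], 0.65)]
stopper_bored [] [([310.0, 204.7], 0.45)]
reagent_bo
[... 527 characters left out ...]
2.6], 0.54)] [([293.6, 175.5], 0.66)]
stopper_medium [([213.8, 142.2, 225.5, 162.5], 0.6)] [([218.5, 154.7], 0.77), ([244.5, 174.7], 0.69)]
stopper_large [([325.5, 151.9, 342.4, 171.2], 0.84)] [([330.8, 167.9], 0.6), ([260.0, 232.3], 0.37)]
well_small [([208.4, 217.9, 244.4, 249.1], 0.9)] [([226.1, 237.4], 0.91)]
well_medium [([271.9, 210.3, 308.5, 243.0], 0.82)] [([290.3, 229.7], 0.9)]
well_large [([243.5, 214.4, 278.6, 247.8], 0.92)] [([259.9, 233.9], 0.84)]
cork [] [([154.3, 187.4], 0.58)]
stopper_bored [([184.3, 170.7, 203.7, 190.8], 0.76)] [([192.9, 185.4], 0.82)]
reagent_bottle [([80.1, 230.9, 112.4, 269.1], 0.7)] []
flask [([382.1, 186.5, 412.9, 231.3], 0.65)] [([396.0, 213.8], 0.68)]
```

Run:
```python
import cv2
a=cv2.imread('pics/top0.png')[110:260,130:410]; cv2.imwrite('pics/top0c.png',cv2.resize(a,None,fx=2.85,fy=2.85,interpolation=cv2.INTER_CUBIC))
a=cv2.imread('pics/scene0.png')[130:290,60:430]; cv2.imwrite('pics/scene0c.png',cv2.resize(a,None,fx=2.16,fy=2.16,interpolation=cv2.INTER_CUBIC))
```

```text
(no output)
```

View pics/top0c.png

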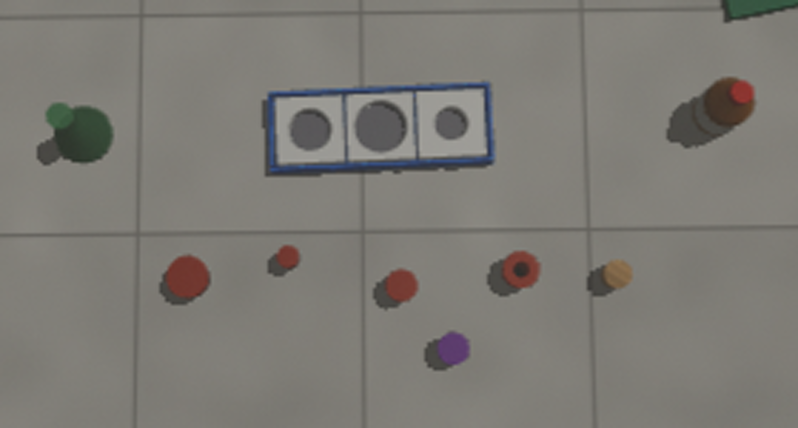

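View pics/scene0c.png

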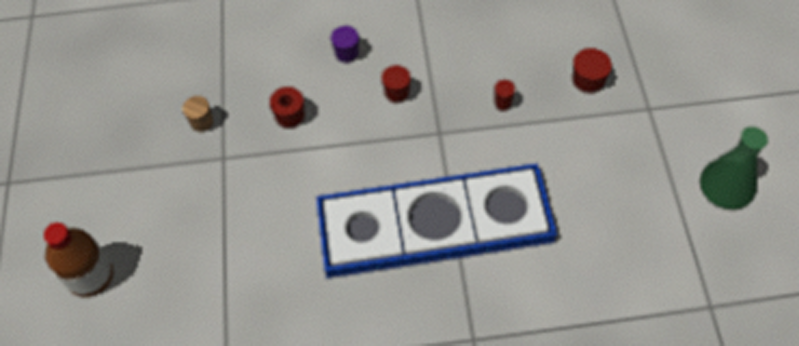

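The top crop shows, left to right, the solid red stoppers: large at full-image (196,207), small at (231,200) and medium at (271,210). The bored one is at (312,205) with a dark centre, the cork at (346,206) and the purple lookalike at (289,232). The three solid reds fit the description by colour, no hole and size order. The detector's stopper_medium box at (287,233) is the purple one, so I reject it. In the tote the wells run left to right: medium (239,155), large (264,154), small (288,153). Both views agree.

```bash
cat > h.py <<'E'
import numpy as np, cv2
from scipy.optimize import least_squares
def proj(im,P):
    c=(np.atleast_2d(P)-im['eye'])@np.array(im['orientation'])
    u=np.c_[c[:,0]/-c[:,2],-c[:,1]/-c[:,2]]; u=u*(1+im['k1']*(u**2).sum(1))[:,None]
    K=np.array(im['camera_matrix']); return u*[K[0,0],K[1,1]]+K[:2,2]
t=np.linspace(0,2*np.pi,60,endpoint=False); C=np.c_[np.cos(t),np.sin(t),0*t]
def sil(im,x,y,dt,db,z=0):
    P=np.r_[C*dt/2+[x,y,z+.038],C*db/2+[x,y,z]]
    h=cv2.convexHull(proj(im,P).astype(np.float32)); m=cv2.moments(h)
    return np.array([m['m10'],m['m01']])/m['m00'],m['m00']
def blobs(im,kind):
    h=cv2.cvtColor(im['color'],cv2.COLOR_BGR2HSV).astype(int); H,S,V=h[...,0],h[...,1],h[...,2]
    m={'red':((H<8)|(H>172))&(S>110)&(V>50),'white':(S<25)&(V>165)}[kind].astype(np.uint8)
    if kind=='white': m=cv2.morphologyEx(m,cv2.MORPH_CLOSE,np.ones((5,5)))
    n,l,st,ce=cv2.connectedComponentsWithStats(m)
    return [(ce[i],st[i,4]) for i in range(1,n) if st[i,4]>30],m
E
python3 - <<'E'
from h import *; from rig import env
T,S=env.get_image('top'),env.get_image('scene')
D={'small':(.027,.022,(231,201),(293,174)),'medium':(.038,.032,(271,210),(243,168)),'large':(.050,.043,(196,207),(334,162)),'bored':(.044,.038,(312,205),(193,180))}
bt,bs=blobs(T,'red')[0],blobs(S,'red')[0]
for k,(a,b,pt,ps) in D.items():
    o=[min(B,key=lambda e:np.hypot(*(e[0]-p))) for B,p in((bt,pt),(bs,ps))]
    for nm,sel in(('both',(0,1)),('top',(0,)),('scene',(1,))):
        f=lambda q:np.concatenate([sil((T,S)[i],*q,a,b)[0]-o[i][0] for i in sel])
        r=least_squares(f,[.3,0.]); print(k,nm,r.x.round(4),r.fun.round(2),end=' ')
    print([ (round(sil((T,S)[i],*r.x,a,b)[1]),int(o[i][1])) for i in(0,1)])
for nm,im in(('top',T),('scene',S)):
    _,m=blobs(im,'white'); n,l,st,ce=cv2.connectedComponentsWithStats(m)
    print(nm,[(ce[i].round(1),st[i]) for i in range(1,n) if st[i,4]>60])
    # back-project tote white pixels' hull corners on z=.023
E
```

```text
small both [0.4574 0.1213] [0.33 0.44 0.39 0.51] small top [0.4589 0.1224] [-0.  0.] small scene [0.4556 0.1206] [0. 0.] [(55, 43), (126, 85)]
medium both [ 0.422  -0.0112] [0.51 0.67 0.41 0.55] medium top [ 0.4243 -0.0096] [ 0. -0.] medium scene [ 0.42   -0.0121] [ 0. -0.] [(105, 89), (210, 143)]
large both [0.4348 0.2381] [0.25 0.71 0.34 0.44] large top [0.4372 0.239 ] [-0.  0.] large scene [0.4332 0.2375] [-0. -0.] [(187, 164), (322, 251)]
bored both [ 0.4391 -0.1496] [0.47 0.66 0.53 0.65] bored top [ 0.4413 -0.1481] [ 0. -0.] bored scene [ 0.4368 -0.151 ] [0. 0.] [(144, 100), (275, 182)]
top []
scene [(array([157.2,   6.3]), array([119,   0,  77,  15, 575], dtype=int32)), (array([174. , 101.5]), array([ 125,   59,   95,   71, 1243], dtype=int32)), (array([292.8,  95.3]), array([ 249,   62,  102,   53, 1828], dtype=int32)), (array([367. ,  71.7]), array([352,  67,  32,  10, 127], dtype=int32)), (array([370.1, 101.3]), array([356,  96,  35,  12, 134], dtype=int32)), (array([ 98. , 118.7]), array([ 81, 105,  32,  28, 392], dtype=int32)), (array([211.1, 122.8]), array([175, 106,  71,  37, 921], dtype=int32)), (array([270.6, 232. ]), array([  123,   148,   329,   170, 16834], dtype=int32)), (array([117., 222.]), array([  77,  207,   75,   36, 1130], dtype=int32)), (array([117.1, 265.2]), array([108, 257,  17,  17,  96], dtype=int32)), (array([418., 260.]), array([412, 256,  13,  10,  61], dtype=int32)), (array([ 76.7, 268.7]), array([ 68, 261,  18,  18, 127], dtype=int32))]
```

```bash
cat > m.py <<'E'
from h import *
def mask(im,red=True):
    h=cv2.cvtColor(im['color'],cv2.COLOR_BGR2HSV).astype(int); H,S,V=h[...,0],h[...,1],h[...,2]
    return (((H<9)|(H>171))&(S>100)&(V>25)).astype(np.uint8)
def near(m,p):
    n,l,st,ce=cv2.connectedComponentsWithStats(m); i=1+np.argmin(np.hypot(*(ce[1:]-p).T)); return ce[i]+.5,st[i,4]
def fit(ims,obs,f,x0): return least_squares(lambda q:np.concatenate([f(i,q)-o for i,o in zip(ims,obs)]),x0)
E
python3 - <<'E'
from m import *; from rig import env
T,S=env.get_image('top'),env.get_image('scene')
D={'small':(.027,.022,(231,201),(293,174)),'medium':(.038,.032,(271,210),(243,168)),'large':(.050,.043,(196,207),(334,162)),'bored':(.044,.038,(312,205),(193,180))}
for k,(a,b,pt,ps) in D.items():
    o=[near(mask(i),p) for i,p in((T,pt),(S,ps))]
    r=fit((T,S),[x[0] for x in o],lambda i,q:sil(i,*q,a,b)[0],[.4,0.])
    print(k,r.x.round(4),r.fun.round(2),[(round(sil(i,*r.x,a,b)[1]),int(x[1])) for i,x in zip((T,S),o)])
W={'medium':(.051,(239,155),(294,225)),'large':(.063,(264,154),(261,230)),'small':(.040,(288,153),(227,235))}
def rim(i,q,d):
    m=cv2.moments(proj(i,C*d/2+[*q,.023]).astype(np.float32)[:,None]); return np.array([m['m10'],m['m01']])/m['m00'],m['m00']
obs={}
for k,(d,pt,ps) in W.items():
    o=[]
    for i,p in((T,pt),(S,ps)):
        g=cv2.cvtColor(i['color'],cv2.COLOR_BGR2GRAY); x,y=p; R=g[y-14:y+15,x-18:x+19]; th=(R.max()+int(g[y,x]))/2
        m=(g<th).astype(np.uint8); n,l=cv2.connectedComponents(m,connectivity=4); mm=(l==l[y,x]); 
        yy,xx=np.nonzero(mm); o.append((np.array([xx.mean(),yy.mean()])+.5,len(xx)))
    r=fit((T,S),[x[0] for x in o],lambda i,q:rim(i,q,d)[0],[.6,0.])
    obs[k]=r.x; print(k,r.x.round(4),r.fun.round(2),[(round(rim(i,r.x,d)[1]),x[1]) for i,x in zip((T,S),o)])
a=np.array([obs[k] for k in('medium','large','small')]); print(np.linalg.norm(np.diff(a,axis=0),axis=1),np.diff(a,axis=0))
# fitted row
c=a.mean(0); u=a[0]-a[2]; u/=np.linalg.norm(u); print('row',c,np.degrees(np.arctan2(*u)),(c+.084*u).round(4),c.round(4),(c-.084*u).round(4))
E
```

```text
small [0.4588 0.1212] [-0.18 -0.38 -0.2  -0.24] [(55, 48), (127, 101)]
medium [ 0.4237 -0.0102] [-0.1  -0.37 -0.14 -0.36] [(105, 94), (210, 174)]
large [0.4364 0.2385] [-0.25 -0.29 -0.15 -0.26] [(187, 167), (323, 277)]
bored [ 0.4412 -0.1486] [-0.31 -0.36 -0.3  -0.26] [(144, 107), (276, 236)]
medium [0.5592 0.0446] [14.94 14.72 15.02 16.1 ] [(177, 174), (270, 195789)]
large [0.5548 0.0058] [ 1.59 17.13 -0.26 16.44] [(271, 271), (413, 195789)]
small [ 0.5566 -0.0161] [-16.63  17.49  -8.67  17.98] [(109, 110), (167, 195853)]
[0.03909601 0.02197462] [[-0.00442327 -0.03884499]
 [ 0.0018746  -0.02189451]]
row [0.5568634  0.01140062] 2.402756440436882 [0.5604 0.0953] [0.5569 0.0114] [ 0.5533 -0.0725]<stdin>:15: RuntimeWarning: overflow encountered in scalar add
```

Run:
```python
from m import *; from rig import env
T,S=env.get_image('top'),env.get_image('scene')
W={'medium':(.051,(239,155),(294,225)),'large':(.063,(264,154),(261,230)),'small':(.040,(288,153),(227,235))}
def rim(i,q,d):
    m=cv2.moments(proj(i,C*d/2+[*q,.023]).astype(np.float32)[:,None]); return np.array([m['m10'],m['m01']])/m['m00'],m['m00']
obs={}
for k,(d,pt,ps) in W.items():
    o=[]
    for i,p in((T,pt),(S,ps)):
        g=cv2.cvtColor(i['color'],cv2.COLOR_BGR2GRAY).astype(int); x,y=p; R=g[y-14:y+15,x-18:x+19]; th=(R.max()+g[y,x])/2
        n,l=cv2.connectedComponents((g<th).astype(np.uint8),connectivity=4)
        yy,xx=np.nonzero(l==l[y,x]); o.append((np.array([xx.mean(),yy.mean()])+.5,len(xx)))
    r=fit((T,S),[x[0] for x in o],lambda i,q:rim(i,q,d)[0],[.6,0.])
    obs[k]=r.x; print(k,r.x.round(4),r.fun.round(2),[(round(rim(i,r.x,d)[1]),x[1]) for i,x in zip((T,S),o)])
a=np.array([obs[k] for k in('medium','large','small')]); print(np.linalg.norm(np.diff(a,axis=0),axis=1))
c=a.mean(0); u=a[0]-a[2]; u/=np.linalg.norm(u); print('row',c,np.degrees(np.arctan2(*u)),(c+.084*u).round(4),c.round(4),(c-.084*u).round(4))
```

```text
medium [0.6123 0.0954] [-0.16 -0.6  -0.18 -0.52] [(175, 176), (289, 276)]
large [0.6155 0.0115] [-0.3  -0.55 -0.28 -0.4 ] [(267, 271), (452, 436)]
small [ 0.6184 -0.0725] [-0.18 -0.71 -0.31 -0.47] [(108, 110), (185, 177)]
[0.0838918  0.08411662]
row [0.61539023 0.0114457 ] -2.0540362958328915 [0.6124 0.0954] [0.6154 0.0114] [ 0.6184 -0.0725]
```

>>> arm_command --deltas '[{"rz": -0.15},{"rz": -0.15},{"dx": -0.015,"dy": -0.016},{"dx": -0.0325,"dy": -0.034},{"dx": -0.0325,"dy": -0.034,"dz": 0.01},{"dx": -0.0325,"dy": -0.034,"dz": 0.02},{"dx": -0.0325,"dy": -0.034,"dz": 0.02},{"dx": -0.0325,"dy": -0.034,"dz": 0.02},{"dx": -0.0325,"dy": -0.034,"dz": 0.02},{"dx": -0.0325,"dy": -0.034,"dz": 0.02},{"dx": -0.0325,"dy": -0.034},{}]' --squeeze 40

```text
invalid input
```

>>> arm_command --deltas '[{"rx": 0,"ry": 0,"rz": -0.15,"dx": 0,"dy": 0,"dz": 0,"fingers": 0.085},{"rx": 0,"ry": 0,"rz": -0.15,"dx": 0,"dy": 0,"dz": 0,"fingers": 0.085},{"rx": 0,"ry": 0,"rz": 0,"dx": -0.015,"dy": -0.016,"dz": 0,"fingers": 0.085}]' --squeeze 40

```text
time_s: 2.7
position: [0.1766, 0.5102, 0.2312]
tool_rot: [[-1.0, -0.007, -0.0], [-0.007, 1.0, 0.001], [0.0, 0.001, -1.0]]
ft_force: [0.4, 0.7, -0.1]
grip_width: 0.0848
gripper_force: 0.0
```

>>> arm_command --deltas '[{"rx": 0,"ry": 0,"rz": 0,"dx": -0.029,"dy": -0.03,"dz": 0.014,"fingers": 0.085},{"rx": 0,"ry": 0,"rz": 0,"dx": -0.029,"dy": -0.03,"dz": 0.014,"fingers": 0.085},{"rx": 0,"ry": 0,"rz": 0,"dx": -0.029,"dy": -0.03,"dz": 0.014,"fingers": 0.085},{"rx": 0,"ry": 0,"rz": 0,"dx": -0.029,"dy": -0.03,"dz": 0.014,"fingers": 0.085},{"rx": 0,"ry": 0,"rz": 0,"dx": -0.029,"dy": -0.03,"dz": 0.014,"fingers": 0.085},{"rx": 0,"ry": 0,"rz": 0,"dx": -0.029,"dy": -0.03,"dz": 0.014,"fingers": 0.085},{"rx": 0,"ry": 0,"rz": 0,"dx": -0.029,"dy": -0.03,"dz": 0.014,"fingers": 0.085},{"rx": 0,"ry": 0,"rz": 0,"dx": -0.029,"dy": -0.03,"dz": 0.014,"fingers": 0.085},{"rx": 0,"ry": 0,"rz": 0,"dx": -0.026,"dy": -0.03,"dz": 0.014,"fingers": 0.085},{"rx": 0,"ry": 0,"rz": 0,"dx": 0,"dy": 0,"dz": 0,"fingers": 0.085},{"rx": 0,"ry": 0,"rz": 0,"dx": 0,"dy": 0,"dz": 0,"fingers": 0.085}]'

```text
time_s: 3.8
position: [0.4356, 0.2391, 0.1051]
tool_rot: [[-1.0, 0.002, -0.001], [0.002, 1.0, 0.0], [0.001, 0.0, -1.0]]
ft_force: [0.7, -0.1, -0.1]
grip_width: 0.085
gripper_force: 0.0
```

>>> arm_command --deltas '[{"rx": 0,"ry": 0,"rz": 0,"dx": -0.001,"dy": 0,"dz": 0.025,"fingers": 0.085},{"rx": 0,"ry": 0,"rz": 0,"dx": 0,"dy": 0,"dz": 0.025,"fingers": 0.085},{"rx": 0,"ry": 0,"rz": 0,"dx": 0,"dy": 0,"dz": 0.02,"fingers": 0.085},{"rx": 0,"ry": 0,"rz": 0,"dx": 0,"dy": 0,"dz": 0.01,"fingers": 0.085},{"rx": 0,"ry": 0,"rz": 0,"dx": 0,"dy": 0,"dz": 0.008,"fingers": 0.085},{"rx": 0,"ry": 0,"rz": 0,"dx": 0,"dy": 0,"dz": 0,"fingers": 0.06},{"rx": 0,"ry": 0,"rz": 0,"dx": 0,"dy": 0,"dz": 0,"fingers": 0.04},{"rx": 0,"ry": 0,"rz": 0,"dx": 0,"dy": 0,"dz": 0,"fingers": 0.04},{"rx": 0,"ry": 0,"rz": 0,"dx": 0,"dy": 0,"dz": 0,"fingers": 0.04},{"rx": 0,"ry": 0,"rz": 0,"dx": 0,"dy": 0,"dz": 0,"fingers": 0.04}]' --squeeze 40

```text
time_s: 4.8
position: [0.4369, 0.2398, 0.0186]
tool_rot: [[-1.0, -0.0, 0.002], [-0.0, 1.0, 0.001], [-0.002, 0.001, -1.0]]
ft_force: [-2.3, 0.5, 7.0]
grip_width: 0.0475
gripper_force: 40.2
```

>>> arm_command --deltas '[{"rx": 0,"ry": 0,"rz": 0,"dx": 0,"dy": 0,"dz": -0.01,"fingers": 0.04},{"rx": 0,"ry": 0,"rz": 0,"dx": 0,"dy": 0,"dz": -0.025,"fingers": 0.04},{"rx": 0,"ry": 0,"rz": 0,"dx": 0,"dy": 0,"dz": -0.03,"fingers": 0.04},{"rx": 0,"ry": 0,"rz": 0,"dx": -0.01,"dy": -0.012,"dz": -0.02,"fingers": 0.04},{"rx": 0,"ry": 0,"rz": 0,"dx": -0.026,"dy": -0.033,"dz": 0,"fingers": 0.04},{"rx": 0,"ry": 0,"rz": 0,"dx": -0.03,"dy": -0.04,"dz": 0,"fingers": 0.04},{"rx": 0,"ry": 0,"rz": 0,"dx": -0.03,"dy": -0.04,"dz": 0,"fingers": 0.04},{"rx": 0,"ry": 0,"rz": 0,"dx": -0.03,"dy": -0.04,"dz": 0,"fingers": 0.04},{"rx": 0,"ry": 0,"rz": 0,"dx": -0.03,"dy": -0.04,"dz": 0,"fingers": 0.04},{"rx": 0,"ry": 0,"rz": 0,"dx": -0.023,"dy": -0.023,"dz": 0,"fingers": 0.04},{"rx": 0,"ry": 0,"rz": 0,"dx": 0,"dy": 0,"dz": 0,"fingers": 0.04},{"rx": 0,"ry": 0,"rz": 0,"dx": 0,"dy": 0,"dz": 0,"fingers": 0.04}]'

```text
time_s: 6.0
position: [0.6154, 0.0112, 0.1027]
tool_rot: [[-1.0, 0.001, -0.0], [0.001, 1.0, 0.0], [0.0, 0.0, -1.0]]
ft_force: [-1.2, 0.7, -0.8]
grip_width: 0.0476
gripper_force: 41.4
```

Run:
```python
from rig import env; import cv2
c=env.get_image('scene')['color']; cv2.imwrite('pics/s1.png',cv2.resize(c[100:280,180:400],None,fx=3,fy=3,interpolation=cv2.INTER_CUBIC))
s=env.observe(); print(s['position'],s['grip_width'],s['gripper_force'],s['ft_force'])
```

```text
[0.61495728 0.01202651 0.10275973] 0.04724143558665175 41.4393350109458 [ 1.22940849  0.80853202 -0.71395316]
```

View pics/s1.png

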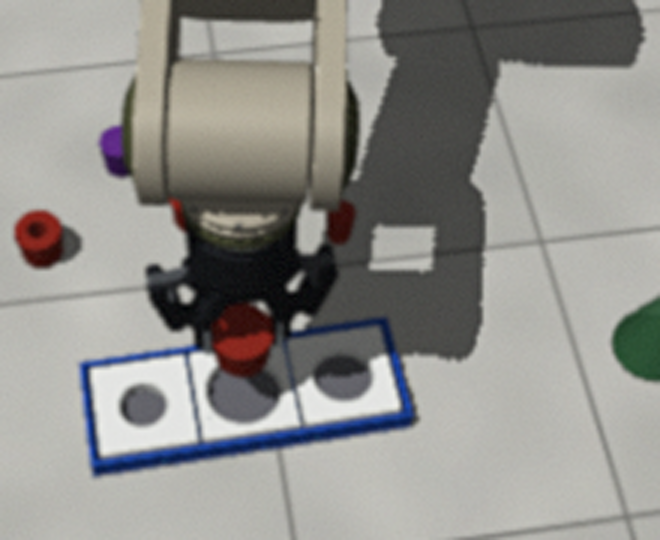

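The large stopper is held at crop (243,340), above the large well at (243,390), with no obvious tilt. I'll compare it with the model before lowering.

Run:
```python
from m import *; from rig import env
S=env.get_image('scene'); m=mask(S); o=near(m,(261,213)); print(o)
r=least_squares(lambda q:sil(S,.615,q[0],.05,.043,q[1])[0]-o[0],[.011,.085]); print('y,z',r.x,sil(S,.615,.0118,.05,.043,.0855))
c=cv2.resize(S['color'][185:245,225:300],None,fx=8,fy=8,interpolation=cv2.INTER_CUBIC)
for d,z in((.05,.038),(.043,0)):
    p=(proj(S,C*d/2+[.615,r.x[0],r.x[1]+z])-[225,185])*8
    cv2.polylines(c,[p.astype(int)],True,(0,255,0),1)
cv2.imwrite('pics/s1c.png',c)
```

```text
(array([261.20025189, 212.8627204 ]), np.int32(397))
y,z [0.01249128 0.08201752] (array([260.90249151, 212.1608261 ]), 443.46038304571994)
```

View pics/s1c.png

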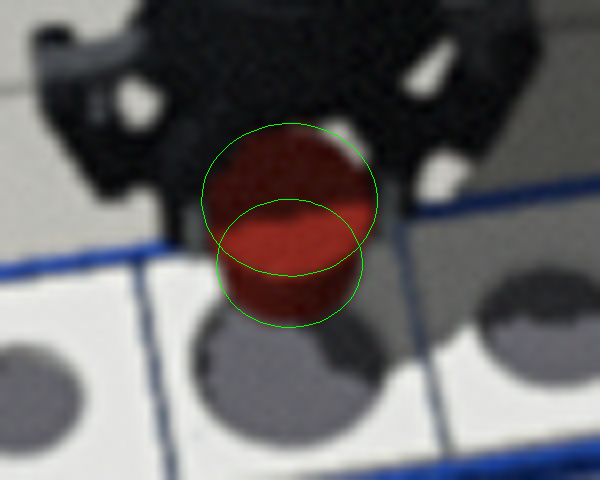

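Upright and aligned with the model. Lowering and releasing.

>>> arm_command --deltas '[{"rx": 0,"ry": 0,"rz": 0,"dx": 0,"dy": 0,"dz": 0.025,"fingers": 0.04},{"rx": 0,"ry": 0,"rz": 0,"dx": 0,"dy": 0,"dz": 0.025,"fingers": 0.04},{"rx": 0,"ry": 0,"rz": 0,"dx": 0,"dy": 0,"dz": 0.012,"fingers": 0.04},{"rx": 0,"ry": 0,"rz": 0,"dx": 0,"dy": 0,"dz": 0.008,"fingers": 0.04},{"rx": 0,"ry": 0,"rz": 0,"dx": 0,"dy": 0,"dz": 0.004,"fingers": 0.04},{"rx": 0,"ry": 0,"rz": 0,"dx": 0,"dy": 0,"dz": 0,"fingers": 0.04},{"rx": 0,"ry": 0,"rz": 0,"dx": 0,"dy": 0,"dz": 0,"fingers": 0.04}]'

```text
time_s: 6.8
position: [0.6159, 0.0116, 0.0291]
tool_rot: [[-1.0, -0.0, 0.001], [-0.0, 1.0, -0.0], [-0.001, -0.0, -1.0]]
ft_force: [-0.2, 0.5, -1.1]
grip_width: 0.0472
gripper_force: 41.4
```

>>> arm_command --deltas '[{"rx": 0,"ry": 0,"rz": 0,"dx": 0,"dy": 0,"dz": 0.001,"fingers": 0.047},{"rx": 0,"ry": 0,"rz": 0,"dx": 0,"dy": 0,"dz": 0,"fingers": 0.052},{"rx": 0,"ry": 0,"rz": 0,"dx": 0,"dy": 0,"dz": 0,"fingers": 0.058},{"rx": 0,"ry": 0,"rz": 0,"dx": 0,"dy": 0,"dz": 0,"fingers": 0.066},{"rx": 0,"ry": 0,"rz": 0,"dx": 0,"dy": 0,"dz": 0,"fingers": 0.066},{"rx": 0,"ry": 0,"rz": 0,"dx": 0,"dy": 0,"dz": 0,"fingers": 0.066},{"rx": 0,"ry": 0,"rz": 0,"dx": 0,"dy": 0,"dz": -0.01,"fingers": 0.066},{"rx": 0,"ry": 0,"rz": 0,"dx": 0,"dy": 0,"dz": -0.03,"fingers": 0.066},{"rx": 0,"ry": 0,"rz": 0,"dx": 0,"dy": 0,"dz": -0.04,"fingers": 0.066},{"rx": 0,"ry": 0,"rz": 0,"dx": 0,"dy": 0,"dz": 0,"fingers": 0.066}]'

```text
time_s: 7.8
position: [0.618, 0.0112, 0.1134]
tool_rot: [[-1.0, -0.0, 0.01], [-0.0, 1.0, -0.002], [-0.01, -0.002, -1.0]]
ft_force: [0.4, 0.5, 0.3]
grip_width: 0.066
gripper_force: 0.0
```

>>> arm_command --deltas '[{"rx": 0,"ry": 0,"rz": 0,"dx": 0.016,"dy": 0.011,"dz": 0,"fingers": 0.06},{"rx": 0,"ry": 0,"rz": 0,"dx": 0.031,"dy": 0.022,"dz": 0,"fingers": 0.06},{"rx": 0,"ry": 0,"rz": 0,"dx": 0.031,"dy": 0.022,"dz": 0,"fingers": 0.06},{"rx": 0,"ry": 0,"rz": 0,"dx": 0.031,"dy": 0.022,"dz": 0,"fingers": 0.06},{"rx": 0,"ry": 0,"rz": 0,"dx": 0.031,"dy": 0.022,"dz": 0,"fingers": 0.06},{"rx": 0,"ry": 0,"rz": 0,"dx": 0.0165,"dy": 0.011,"dz": 0,"fingers": 0.06},{"rx": 0,"ry": 0,"rz": 0,"dx": 0,"dy": 0,"dz": 0,"fingers": 0.06},{"rx": 0,"ry": 0,"rz": 0,"dx": 0,"dy": 0,"dz": 0,"fingers": 0.06}]'

```text
time_s: 8.6
position: [0.4597, 0.1214, 0.1078]
tool_rot: [[-1.0, -0.001, 0.002], [-0.001, 1.0, -0.0], [-0.002, -0.0, -1.0]]
ft_force: [1.3, -0.3, 0.6]
grip_width: 0.0598
gripper_force: 0.0
```

Run:
```python
from m import *; from rig import env
S=env.get_image('scene'); print(env.observe()['position'])
for k,a,b,z,p,x0 in(('large',.05,.043,.009,(261,225),(.6,0.)),('small',.027,.022,0,(293,174),(.45,.1)),('medium',.038,.032,0,(243,168),(.42,0))):
    o=near(mask(S),p); r=fit((S,),[o[0]],lambda i,q:sil(i,*q,a,b,z)[0],x0); print(k,r.x.round(4),o,round(sil(S,*r.x,a,b,z)[1]))
cv2.imwrite('pics/s2.png',cv2.resize(S['color'][100:280,180:400],None,fx=3,fy=3,interpolation=cv2.INTER_CUBIC))
```

```text
[0.4600818  0.12109734 0.10764817]
large [0.6176 0.0117] (array([261.04678363, 228.28070175]), np.int32(342)) 386
small [0.4595 0.1224] (array([293.78571429, 173.42380952]), np.int32(105)) 127
medium [ 0.4249 -0.01  ] (array([243.64367816, 168.43678161]), np.int32(174)) 210
```

View pics/s2.png

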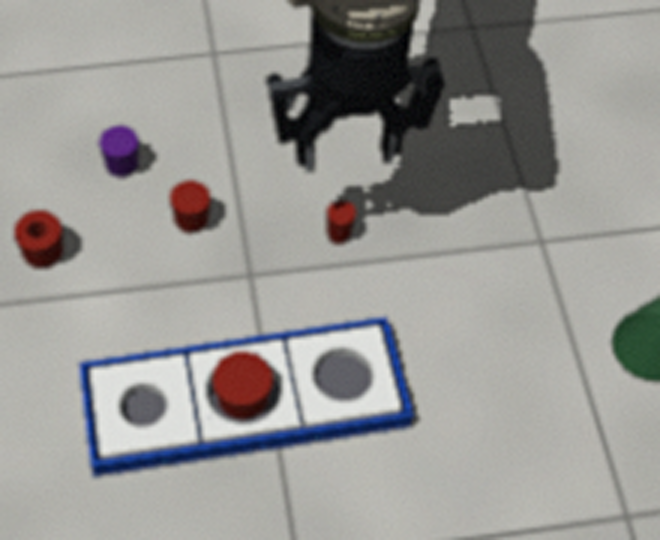

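The large stopper stands in the middle well at crop (243,385), about 2 mm off centre. Now grasping the small one at crop (341,220).

>>> arm_command --deltas '[{"rx": 0,"ry": 0,"rz": 0,"dx": 0,"dy": 0,"dz": 0.025,"fingers": 0.06},{"rx": 0,"ry": 0,"rz": 0,"dx": 0,"dy": 0,"dz": 0.025,"fingers": 0.06},{"rx": 0,"ry": 0,"rz": 0,"dx": 0,"dy": 0,"dz": 0.02,"fingers": 0.06},{"rx": 0,"ry": 0,"rz": 0,"dx": 0,"dy": 0,"dz": 0.012,"fingers": 0.06},{"rx": 0,"ry": 0,"rz": 0,"dx": 0,"dy": 0,"dz": 0.008,"fingers": 0.06},{"rx": 0,"ry": 0,"rz": 0,"dx": 0,"dy": 0,"dz": 0,"fingers": 0.04},{"rx": 0,"ry": 0,"rz": 0,"dx": 0,"dy": 0,"dz": 0,"fingers": 0.03},{"rx": 0,"ry": 0,"rz": 0,"dx": 0,"dy": 0,"dz": 0,"fingers": 0.015},{"rx": 0,"ry": 0,"rz": 0,"dx": 0,"dy": 0,"dz": 0,"fingers": 0.015},{"rx": 0,"ry": 0,"rz": 0,"dx": 0,"dy": 0,"dz": 0,"fingers": 0.015},{"rx": 0,"ry": 0,"rz": 0,"dx": 0,"dy": 0,"dz": 0,"fingers": 0.015}]' --squeeze 35

```text
time_s: 9.75
position: [0.4596, 0.1215, 0.0179]
tool_rot: [[-1.0, -0.0, 0.002], [-0.0, 1.0, -0.0], [-0.002, -0.0, -1.0]]
ft_force: [1.2, -0.3, 6.0]
grip_width: 0.0251
gripper_force: 34.8
```

>>> arm_command --deltas '[{"rx": 0,"ry": 0,"rz": 0,"dx": 0,"dy": 0,"dz": -0.01,"fingers": 0.015},{"rx": 0,"ry": 0,"rz": 0,"dx": 0,"dy": 0,"dz": -0.025,"fingers": 0.015},{"rx": 0,"ry": 0,"rz": 0,"dx": 0,"dy": 0,"dz": -0.03,"fingers": 0.015},{"rx": 0,"ry": 0,"rz": 0,"dx": -0.0135,"dy": -0.0165,"dz": -0.02,"fingers": 0.015},{"rx": 0,"ry": 0,"rz": 0,"dx": -0.0265,"dy": -0.0323,"dz": 0,"fingers": 0.015},{"rx": 0,"ry": 0,"rz": 0,"dx": -0.0265,"dy": -0.0323,"dz": 0,"fingers": 0.015},{"rx": 0,"ry": 0,"rz": 0,"dx": -0.0265,"dy": -0.0323,"dz": 0,"fingers": 0.015},{"rx": 0,"ry": 0,"rz": 0,"dx": -0.0265,"dy": -0.0323,"dz": 0,"fingers": 0.015},{"rx": 0,"ry": 0,"rz": 0,"dx": -0.0265,"dy": -0.0323,"dz": 0,"fingers": 0.015},{"rx": 0,"ry": 0,"rz": 0,"dx": -0.0135,"dy": -0.016,"dz": 0,"fingers": 0.015},{"rx": 0,"ry": 0,"rz": 0,"dx": 0,"dy": 0,"dz": 0,"fingers": 0.015},{"rx": 0,"ry": 0,"rz": 0,"dx": 0,"dy": 0,"dz": 0,"fingers": 0.015}]'

```text
time_s: 10.95
position: [0.618, -0.0721, 0.1023]
tool_rot: [[-1.0, 0.0, -0.001], [0.0, 1.0, 0.001], [0.001, 0.001, -1.0]]
ft_force: [-0.4, 0.6, 0.2]
grip_width: 0.025
gripper_force: 34.6
```

Run:
```python
from m import *; from rig import env
S=env.get_image('scene'); s=env.observe(); x,y,z=s['position']; print(x,y,z,s['grip_width'],s['gripper_force'])
pr=sil(S,x,y,.027,.022,z-.0178)[0]; o=near(mask(S),pr); r=least_squares(lambda q:sil(S,x,q[0],.027,.022,q[1])[0]-o[0],[y,z]); print(pr,o,'y,z',r.x)
a=int(pr[0])-38; b=int(pr[1])-30
c=cv2.resize(S['color'][b:b+60,a:a+75],None,fx=8,fy=8,interpolation=cv2.INTER_CUBIC)
for d,h in((.027,.038),(.022,0)): cv2.polylines(c,[((proj(S,C*d/2+[x,r.x[0],r.x[1]+h])-[a,b])*8).astype(int)],True,(0,255,0),1)
cv2.imwrite('pics/s3c.png',c)
```

```text
0.6178026997951496 -0.07165181615298148 0.10243263958911149 0.024523253268803915 34.57647685756456
[224.99062445 217.82000327] (array([224.828125, 218.140625]), np.int32(128)) y,z [-0.07213317  0.08321042]
```

View pics/s3c.png

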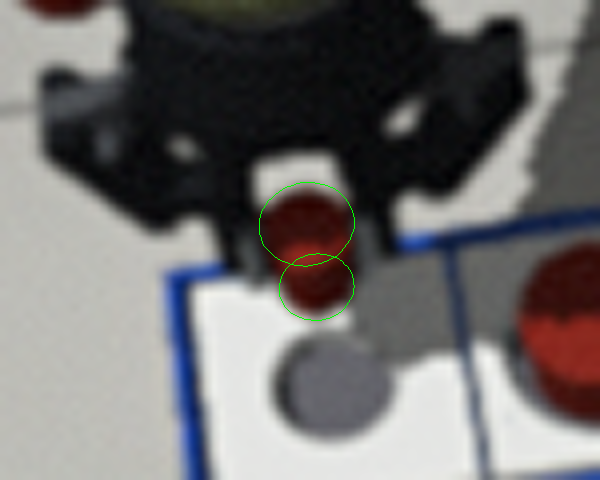

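The small stopper is held upright at crop (312,250), over the small well at (333,388). Lowering and releasing.

>>> arm_command --deltas '[{"rx": 0,"ry": 0,"rz": 0,"dx": 0,"dy": 0,"dz": 0.025,"fingers": 0.015},{"rx": 0,"ry": 0,"rz": 0,"dx": 0,"dy": 0,"dz": 0.025,"fingers": 0.015},{"rx": 0,"ry": 0,"rz": 0,"dx": 0,"dy": 0,"dz": 0.012,"fingers": 0.015},{"rx": 0,"ry": 0,"rz": 0,"dx": 0,"dy": 0,"dz": 0.008,"fingers": 0.015},{"rx": 0,"ry": 0,"rz": 0,"dx": 0,"dy": 0,"dz": 0.004,"fingers": 0.015},{"rx": 0,"ry": 0,"rz": 0,"dx": 0,"dy": 0,"dz": 0,"fingers": 0.015},{"rx": 0,"ry": 0,"rz": 0,"dx": 0,"dy": 0,"dz": 0,"fingers": 0.015}]'

```text
time_s: 11.7
position: [0.6189, -0.0725, 0.0292]
tool_rot: [[-1.0, -0.0, 0.001], [-0.0, 1.0, -0.0], [-0.001, -0.0, -1.0]]
ft_force: [0.4, 0.6, 0.4]
grip_width: 0.0247
gripper_force: 34.6
```

>>> arm_command --deltas '[{"rx": 0,"ry": 0,"rz": 0,"dx": 0,"dy": 0,"dz": 0.001,"fingers": 0.025},{"rx": 0,"ry": 0,"rz": 0,"dx": 0,"dy": 0,"dz": 0,"fingers": 0.03},{"rx": 0,"ry": 0,"rz": 0,"dx": 0,"dy": 0,"dz": 0,"fingers": 0.036},{"rx": 0,"ry": 0,"rz": 0,"dx": 0,"dy": 0,"dz": 0,"fingers": 0.044},{"rx": 0,"ry": 0,"rz": 0,"dx": 0,"dy": 0,"dz": 0,"fingers": 0.044},{"rx": 0,"ry": 0,"rz": 0,"dx": 0,"dy": 0,"dz": 0,"fingers": 0.044},{"rx": 0,"ry": 0,"rz": 0,"dx": 0,"dy": 0,"dz": -0.01,"fingers": 0.044},{"rx": 0,"ry": 0,"rz": 0,"dx": 0,"dy": 0,"dz": -0.03,"fingers": 0.044},{"rx": 0,"ry": 0,"rz": 0,"dx": 0,"dy": 0,"dz": -0.04,"fingers": 0.044},{"rx": 0,"ry": 0,"rz": 0,"dx": 0,"dy": 0,"dz": 0,"fingers": 0.044}]'

```text
time_s: 12.7
position: [0.6209, -0.0731, 0.1135]
tool_rot: [[-1.0, -0.0, 0.01], [-0.0, 1.0, -0.003], [-0.01, -0.003, -1.0]]
ft_force: [1.5, 1.2, -0.1]
grip_width: 0.044
gripper_force: 0.0
```

>>> arm_command --deltas '[{"rx": 0,"ry": 0,"rz": 0,"dx": 0.0165,"dy": 0.005,"dz": 0,"fingers": 0.07},{"rx": 0,"ry": 0,"rz": 0,"dx": 0.0324,"dy": 0.0103,"dz": 0,"fingers": 0.07},{"rx": 0,"ry": 0,"rz": 0,"dx": 0.0324,"dy": 0.0103,"dz": 0,"fingers": 0.07},{"rx": 0,"ry": 0,"rz": 0,"dx": 0.0324,"dy": 0.0103,"dz": 0,"fingers": 0.07},{"rx": 0,"ry": 0,"rz": 0,"dx": 0.0324,"dy": 0.0103,"dz": 0,"fingers": 0.07},{"rx": 0,"ry": 0,"rz": 0,"dx": 0.0324,"dy": 0.0103,"dz": 0,"fingers": 0.07},{"rx": 0,"ry": 0,"rz": 0,"dx": 0.016,"dy": 0.0055,"dz": 0,"fingers": 0.07},{"rx": 0,"ry": 0,"rz": 0,"dx": 0,"dy": 0,"dz": 0,"fingers": 0.07},{"rx": 0,"ry": 0,"rz": 0,"dx": 0,"dy": 0,"dz": 0,"fingers": 0.07}]'

```text
time_s: 13.6
position: [0.4249, -0.0108, 0.1078]
tool_rot: [[-1.0, -0.0, 0.002], [-0.0, 1.0, -0.001], [-0.002, -0.001, -1.0]]
ft_force: [-0.4, -0.4, -0.3]
grip_width: 0.0704
gripper_force: 0.0
```

Run:
```python
from m import *; from rig import env
S=env.get_image('scene'); print(env.observe()['position'])
for k,a,b,z,p,x0 in(('large',.05,.043,.009,(261,228),(.6,0.)),('small',.027,.022,.009,(227,232),(.6,-.07)),('medium',.038,.032,0,(243,168),(.42,0))):
    o=near(mask(S),p); r=fit((S,),[o[0]],lambda i,q:sil(i,*q,a,b,z)[0],x0); print(k,r.x.round(4),o,round(sil(S,*r.x,a,b,z)[1]))
cv2.imwrite('pics/s4.png',cv2.resize(S['color'][100:280,150:370],None,fx=3,fy=3,interpolation=cv2.INTER_CUBIC))
```

```text
[ 0.42522483 -0.01095214  0.10766613]
large [0.6177 0.0118] (array([261.05976676, 228.31341108]), np.int32(343)) 386
small [ 0.6202 -0.0722] (array([227.17826087, 233.49130435]), np.int32(115)) 142
medium [ 0.4254 -0.0096] (array([243.79069767, 168.56395349]), np.int32(172)) 210
```

View pics/s4.png

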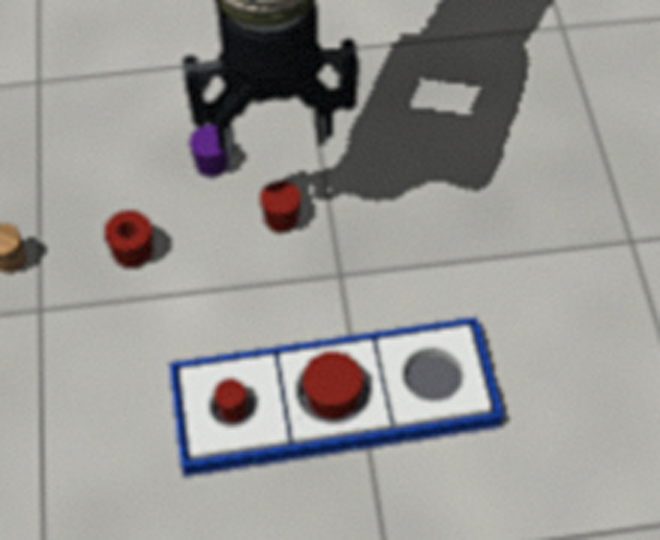

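The small stopper at crop (231,400) and the large one at (332,384) both stand upright in their wells. Now the medium one, solid red at (281,205); the purple one at (210,150) stays clear.

>>> arm_command --deltas '[{"rx": 0,"ry": 0,"rz": 0,"dx": 0,"dy": 0.001,"dz": 0.025,"fingers": 0.07},{"rx": 0,"ry": 0,"rz": 0,"dx": 0,"dy": 0,"dz": 0.025,"fingers": 0.07},{"rx": 0,"ry": 0,"rz": 0,"dx": 0,"dy": 0,"dz": 0.02,"fingers": 0.07},{"rx": 0,"ry": 0,"rz": 0,"dx": 0,"dy": 0,"dz": 0.012,"fingers": 0.07},{"rx": 0,"ry": 0,"rz": 0,"dx": 0,"dy": 0,"dz": 0.008,"fingers": 0.07},{"rx": 0,"ry": 0,"rz": 0,"dx": 0,"dy": 0,"dz": 0,"fingers": 0.05},{"rx": 0,"ry": 0,"rz": 0,"dx": 0,"dy": 0,"dz": 0,"fingers": 0.04},{"rx": 0,"ry": 0,"rz": 0,"dx": 0,"dy": 0,"dz": 0,"fingers": 0.028},{"rx": 0,"ry": 0,"rz": 0,"dx": 0,"dy": 0,"dz": 0,"fingers": 0.028},{"rx": 0,"ry": 0,"rz": 0,"dx": 0,"dy": 0,"dz": 0,"fingers": 0.028},{"rx": 0,"ry": 0,"rz": 0,"dx": 0,"dy": 0,"dz": 0,"fingers": 0.028}]' --squeeze 38

```text
time_s: 14.75
position: [0.4246, -0.0097, 0.0179]
tool_rot: [[-1.0, -0.0, 0.002], [-0.0, 1.0, -0.001], [-0.002, -0.001, -1.0]]
ft_force: [0.0, -1.4, 6.2]
grip_width: 0.0357
gripper_force: 38.2
```

>>> arm_command --deltas '[{"rx": 0,"ry": 0,"rz": 0,"dx": 0,"dy": 0,"dz": -0.01,"fingers": 0.028},{"rx": 0,"ry": 0,"rz": 0,"dx": 0,"dy": 0,"dz": -0.025,"fingers": 0.028},{"rx": 0,"ry": 0,"rz": 0,"dx": 0,"dy": 0,"dz": -0.03,"fingers": 0.028},{"rx": 0,"ry": 0,"rz": 0,"dx": -0.0157,"dy": 0.0088,"dz": -0.02,"fingers": 0.028},{"rx": 0,"ry": 0,"rz": 0,"dx": -0.0313,"dy": 0.0175,"dz": 0,"fingers": 0.028},{"rx": 0,"ry": 0,"rz": 0,"dx": -0.0313,"dy": 0.0175,"dz": 0,"fingers": 0.028},{"rx": 0,"ry": 0,"rz": 0,"dx": -0.0313,"dy": 0.0175,"dz": 0,"fingers": 0.028},{"rx": 0,"ry": 0,"rz": 0,"dx": -0.0313,"dy": 0.0175,"dz": 0,"fingers": 0.028},{"rx": 0,"ry": 0,"rz": 0,"dx": -0.0313,"dy": 0.0175,"dz": 0,"fingers": 0.028},{"rx": 0,"ry": 0,"rz": 0,"dx": -0.0157,"dy": 0.0087,"dz": 0,"fingers": 0.028},{"rx": 0,"ry": 0,"rz": 0,"dx": 0,"dy": 0,"dz": 0,"fingers": 0.028},{"rx": 0,"ry": 0,"rz": 0,"dx": 0,"dy": 0,"dz": 0,"fingers": 0.028}]'

```text
time_s: 15.95
position: [0.6111, 0.0955, 0.1018]
tool_rot: [[-1.0, -0.001, -0.002], [-0.001, 1.0, -0.0], [0.002, -0.0, -1.0]]
ft_force: [-0.4, -0.5, -1.2]
grip_width: 0.0355
gripper_force: 38.2
```

Run:
```python
from m import *; from rig import env
S=env.get_image('scene'); s=env.observe(); x,y,z=s['position']; print(x,y,z,s['grip_width'],s['gripper_force'])
pr=sil(S,x,y,.038,.032,z-.0178)[0]; o=near(mask(S),pr); r=least_squares(lambda q:sil(S,x,q[0],.038,.032,q[1])[0]-o[0],[y,z]); print(pr,o,'y,z',r.x)
a=int(pr[0])-38; b=int(pr[1])-30
c=cv2.resize(S['color'][b:b+60,a:a+75],None,fx=8,fy=8,interpolation=cv2.INTER_CUBIC)
for d,h in((.038,.038),(.032,0)): cv2.polylines(c,[((proj(S,C*d/2+[x,r.x[0],r.x[1]+h])-[a,b])*8).astype(int)],True,(0,255,0),1)
cv2.imwrite('pics/s5c.png',c)
```

```text
0.6109572521474054 0.09525887402263661 0.10205888689532208 0.03536630284888466 38.214054914424196
[296.21502351 206.8313244 ] (array([296.8632287 , 207.44170404]), np.int32(223)) y,z [0.09703151 0.08100187]
```

View pics/s5c.png

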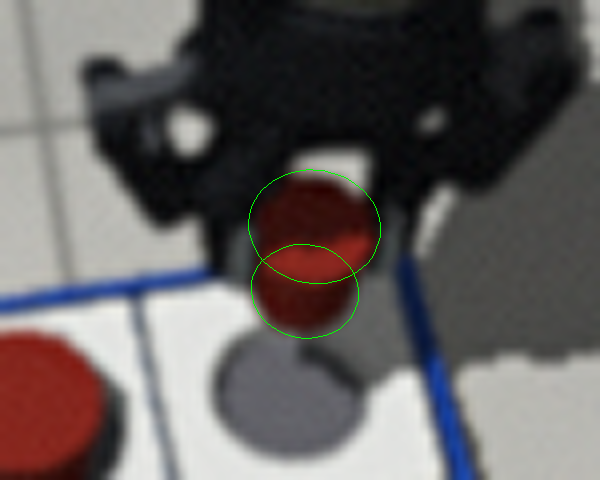

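The medium stopper is held upright at crop (308,260), over its well at (290,392). Lowering and releasing.

>>> arm_command --deltas '[{"rx": 0,"ry": 0,"rz": 0,"dx": -0.001,"dy": 0,"dz": 0.025,"fingers": 0.028},{"rx": 0,"ry": 0,"rz": 0,"dx": 0,"dy": 0,"dz": 0.025,"fingers": 0.028},{"rx": 0,"ry": 0,"rz": 0,"dx": 0,"dy": 0,"dz": 0.012,"fingers": 0.028},{"rx": 0,"ry": 0,"rz": 0,"dx": 0,"dy": 0,"dz": 0.008,"fingers": 0.028},{"rx": 0,"ry": 0,"rz": 0,"dx": 0,"dy": 0,"dz": 0.004,"fingers": 0.028},{"rx": 0,"ry": 0,"rz": 0,"dx": 0,"dy": 0,"dz": 0,"fingers": 0.028},{"rx": 0,"ry": 0,"rz": 0,"dx": 0,"dy": 0,"dz": 0,"fingers": 0.028}]'

```text
time_s: 16.7
position: [0.6133, 0.0955, 0.0292]
tool_rot: [[-1.0, -0.0, 0.001], [-0.0, 1.0, -0.0], [-0.001, -0.0, -1.0]]
ft_force: [1.2, 1.1, -0.1]
grip_width: 0.0356
gripper_force: 38.2
```

>>> arm_command --deltas '[{"rx": 0,"ry": 0,"rz": 0,"dx": 0,"dy": 0,"dz": 0.001,"fingers": 0.036},{"rx": 0,"ry": 0,"rz": 0,"dx": 0,"dy": 0,"dz": 0,"fingers": 0.041},{"rx": 0,"ry": 0,"rz": 0,"dx": 0,"dy": 0,"dz": 0,"fingers": 0.047},{"rx": 0,"ry": 0,"rz": 0,"dx": 0,"dy": 0,"dz": 0,"fingers": 0.055},{"rx": 0,"ry": 0,"rz": 0,"dx": 0,"dy": 0,"dz": 0,"fingers": 0.055},{"rx": 0,"ry": 0,"rz": 0,"dx": 0,"dy": 0,"dz": 0,"fingers": 0.055},{"rx": 0,"ry": 0,"rz": 0,"dx": 0,"dy": 0,"dz": -0.01,"fingers": 0.055},{"rx": 0,"ry": 0,"rz": 0,"dx": 0,"dy": 0,"dz": -0.03,"fingers": 0.055},{"rx": 0,"ry": 0,"rz": 0,"dx": 0,"dy": 0,"dz": -0.04,"fingers": 0.055},{"rx": 0,"ry": 0,"rz": 0,"dx": 0,"dy": 0,"dz": -0.02,"fingers": 0.055}]'

```text
time_s: 17.7
position: [0.6139, 0.0956, 0.1314]
tool_rot: [[-1.0, -0.0, 0.005], [-0.0, 1.0, -0.0], [-0.005, -0.0, -1.0]]
ft_force: [-0.5, 0.7, 0.2]
grip_width: 0.0552
gripper_force: 0.0
```

>>> arm_command --deltas '[{"rx": 0,"ry": 0,"rz": 0,"dx": 0.02,"dy": 0,"dz": -0.02,"fingers": 0.055},{"rx": 0,"ry": 0,"rz": 0,"dx": 0.035,"dy": 0,"dz": -0.02,"fingers": 0.055},{"rx": 0,"ry": 0,"rz": 0,"dx": 0.035,"dy": 0,"dz": -0.02,"fingers": 0.055},{"rx": 0,"ry": 0,"rz": 0,"dx": 0.035,"dy": 0,"dz": 0,"fingers": 0.055},{"rx": 0,"ry": 0,"rz": 0,"dx": 0.035,"dy": 0,"dz": 0,"fingers": 0.055},{"rx": 0,"ry": 0,"rz": 0,"dx": 0.035,"dy": 0,"dz": 0,"fingers": 0.055},{"rx": 0,"ry": 0,"rz": 0,"dx": 0.015,"dy": 0,"dz": 0,"fingers": 0.055},{"rx": 0,"ry": 0,"rz": 0,"dx": 0,"dy": 0,"dz": 0,"fingers": 0.055},{"rx": 0,"ry": 0,"rz": 0,"dx": 0,"dy": 0,"dz": 0,"fingers": 0.055}]'

```text
time_s: 18.6
position: [0.4036, 0.0954, 0.1881]
tool_rot: [[-1.0, -0.0, 0.002], [-0.0, 1.0, -0.0], [-0.002, -0.0, -1.0]]
ft_force: [0.7, 0.0, 0.3]
grip_width: 0.0554
gripper_force: 0.0
```

Run:
```python
from m import *; from rig import env
S,T=env.get_image('scene'),env.get_image('top'); print(env.observe()['position'])
for k,a,b,z,ps,pt,x0 in(('large',.05,.043,.009,(261,228),(264,153),(.6,0.)),('small',.027,.022,.009,(227,233),(289,152),(.6,-.07)),('medium',.038,.032,.009,(294,222),(239,154),(.6,.1)),('bored',.044,.038,0,(193,180),(312,205),(.44,-.15))):
    for n,i,p in(('S',S,ps),('T',T,pt)):
        o=near(mask(i),p); r=fit((i,),[o[0]],lambda i,q:sil(i,*q,a,b,z)[0],x0); print(k,n,r.x.round(4),o)
c=np.vstack([cv2.resize(S['color'][130:290,60:430],None,fx=2,fy=2),cv2.resize(T['color'][110:245,135:400],(740,260))])
cv2.imwrite('pics/end.png',c)
```

```text
[0.40391346 0.09540219 0.18755679]
large S [0.6177 0.0118] (array([261.0872093 , 228.31976744]), np.int32(344))
large T [0.6145 0.0103] (array([263.80246914, 152.88271605]), np.int32(162))
small S [ 0.6199 -0.0721] (array([227.20175439, 233.35087719]), np.int32(114))
small T [ 0.6187 -0.0739] (array([288.94444444, 151.56666667]), np.int32(45))
medium S [0.6146 0.0953] (array([294.30676329, 223.29710145]), np.int32(207))
medium T [0.612 0.094] (array([238.81868132, 154.01648352]), np.int32(91))
bored S [ 0.4421 -0.1479] (array([193.37982833, 179.3111588 ]), np.int32(233))
bored T [ 0.4398 -0.1492] (array([312.72641509, 204.69811321]), np.int32(106))
```

View pics/end.png

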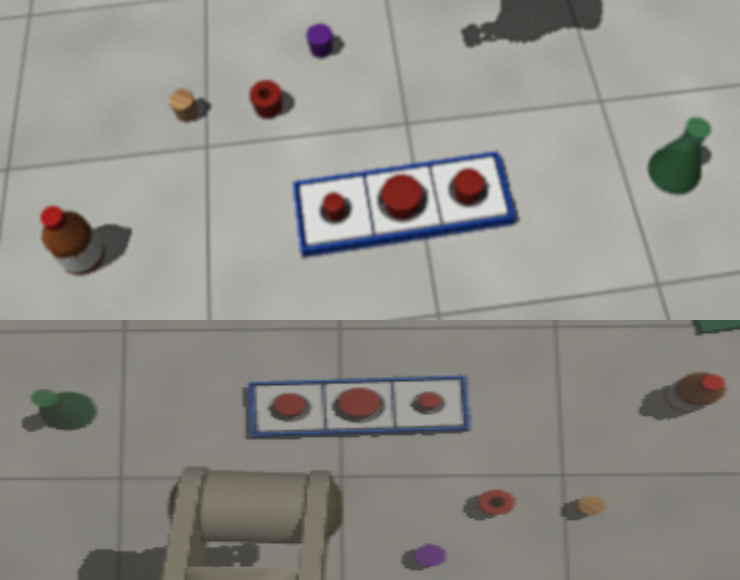

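All three stoppers stand in their wells (scene half: small (334,208), large (402,198), medium (468,187)), within about 2 mm of centre. The cork, bored stopper, bottle and flask are where they were, and the arm is clear. Handing in.

```bash
python3 -c "
from rig import env
print(env.close_job())"
```

```text
the job is handed in; nothing more can be done
None
```

The job is handed in at about 19 s of the 74 s allowed: in the last pictures the three solid red stoppers stand upright in their matching wells, about 2 mm or less from centre, and everything else stands where it was; `env.close_job()` returned no verdict.

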